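Rebuild the honey line strainer after washing

TASK

Put the washed honey strainer back together on its upright body, one part at a time, ready for clamping: hang the fine basket (blue rim) in the body, nest the coarse perforated basket inside it, lay the red seal ring flat on the coarse basket's rim, then stand the hose tail upright on the seal with its broad flange down. Have every part seated and its edge lined up evenly round with the one below, and leave the pipe clamp and the filled jars where they are.

Things in the scene. Friction and masses are not known exactly. Their poses are not given: they have to be found in the camera images.
- strainer_body: Strainer body, bright steel, fixed, at a new place each time: upright tube 52 mm across, bore 48, open at the top, where a flat lip 59 mm across lies at height 110 mm. Round foot 90 mm across, 10 high. An outlet stub with a 48 mm flange sticks out 64 mm from the axis along its own +x, centred 36 mm up. Origin on the axis under the foot; z up.
- fine_basket: Fine basket, loose, 0.09-0.14 kg, upright: dark gauze tube 44 mm across, bore 40, floor 3 thick; flat blue rim at its top, 63 mm across, 8 thick, from 68 to 76 mm above the base. Origin at the centre of the base; z up. Seated, its rim rests on the body's lip: origin 42 mm above the body's origin, rim top at 118 mm.
- coarse_basket: Coarse basket, loose, 0.10-0.16 kg, upright: bright metal tube 36 mm across with dark round holes, bore 31; flat bright rim at its top, 67 mm across, 8 thick, from 54 to 62 mm above the base. Origin at the centre of the base; z up. Nested, its rim rests on the blue rim: origin 64 mm above the body's origin, rim top at 126 mm.
- seal_ring: Seal ring, red silicone, behaves as rigid, 20 g, lying flat: 67 mm outside, 46 mm inside (so the ring's own width is 10.5 mm), 7 mm thick. Origin at the centre of its underside; z up. It is set down the same face up. Seated, its underside is 126 mm above the body's origin.
- hose_tail: Hose tail, bright steel, loose, 0.21-0.37 kg, standing on its flange: flange 67 mm across, 5 thick, cone up to 26 mm, then a round spigot 31 mm across (33 over two low ribs at 66 and 73 mm) up to 80 mm, dark mouth on top. Origin at the centre of the flange's underside; z up. Seated on the seal, its origin is 133 mm above the body's origin.
- pipe_clamp: Pipe clamp, steel, loose, 0.3 kg, a bystander: ring 84 mm outside, 68 mm inside, 18 mm high, lying flat, hinge lump on one side and a brass bolt with wing nut 60 mm out along its own +x. Origin at the centre of its underside.
- jar_a: Filled honey jar, a bystander: dark honey, gold lid, 68 mm across, 95 mm high, 0.45 kg, standing among the parts. Origin under its centre.
- jar_b: Second filled honey jar, a bystander, the same as the first, standing towards the robot's right (-y).
There are look-alikes about, which are no part of the job. What is shaped like the hose_tail but green or turquoise is not meant. Leave any pink look-alike of the coarse_basket alone.

How it is judged:
On the way, in this order (a step that is already met when the one before it is completed fails the run):
1. the fine basket hangs by its rim in the strainer body, let go (horizontal distance between fine_basket and strainer_body below 0.006 m and z of fine_basket in the frame of strainer_body between 0.039 and 0.045 m and angle between fine_basket's own z axis and vertical below 0.07 rad and contact force between the fingers and fine_basket below 0.1 N), for 0.2 s.
2. the coarse basket is nested in the fine one, let go (horizontal distance between each of fine_basket, coarse_basket and strainer_body below 0.006 m and z of fine_basket in the frame of strainer_body between 0.039 and 0.045 m and angle between each of fine_basket, coarse_basket's own z axis and vertical below 0.07 rad and z of coarse_basket in the frame of strainer_body between 0.061 and 0.067 m and contact force between the fingers and coarse_basket below 0.1 N), for 0.2 s.
3. the seal ring lies flat and centred on the coarse basket's rim, let go (horizontal distance between each of fine_basket, coarse_basket, seal_ring and strainer_body below 0.006 m and z of fine_basket in the frame of strainer_body between 0.039 and 0.045 m and angle between each of fine_basket, coarse_basket, seal_ring's own z axis and vertical below 0.07 rad and z of coarse_basket in the frame of strainer_body between 0.061 and 0.067 m and z of seal_ring in the frame of strainer_body between 0.123 and 0.129 m and contact force between the fingers and seal_ring below 0.1 N), for 0.2 s.
4. the hose tail stands upright and centred on the seal ring, let go (horizontal distance between each of fine_basket, coarse_basket, seal_ring, hose_tail and strainer_body below 0.006 m and z of fine_basket in the frame of strainer_body between 0.039 and 0.045 m and angle between each of fine_basket, coarse_basket, seal_ring, hose_tail's own z axis and vertical below 0.07 rad and z of coarse_basket in the frame of strainer_body between 0.061 and 0.067 m and z of seal_ring in the frame of strainer_body between 0.123 and 0.129 m and z of hose_tail in the frame of strainer_body between 0.13 and 0.136 m and contact force between the fingers and hose_tail below 0.1 N), for 0.2 s.
At the end, for the whole second after the job is handed in: All four parts stacked on the body in order, each within 6 mm of the body's axis, within 3 mm of its seated height (fine basket 42, coarse basket 64, seal ring 126, hose tail 133 mm above the body's origin) and within 0.07 rad of upright or flat, all let go and at rest (all of step 4 and contact force between the fingers and fine_basket below 0.1 N and linear speed of each of fine_basket, coarse_basket, seal_ring, hose_tail below 0.02 m/s and angular speed of each of fine_basket, coarse_basket, seal_ring, hose_tail below 0.2 rad/s and contact force between the fingers and coarse_basket below 0.1 N and contact force between the fingers and seal_ring below 0.1 N); the robot touches nothing.
It fails at once if the pipe clamp is moved more than 20 mm or tipped (distance of pipe_clamp from where it was at the start of the episode above 0.02 m or angle between pipe_clamp's own z axis and vertical above 0.3 rad).
It fails at once if a filled jar is moved more than 20 mm or tipped (distance of jar_a from where it was at the start of the episode above 0.02 m or angle between jar_a's own z axis and vertical above 0.3 rad).
It fails at once if the second filled jar is moved more than 20 mm or tipped (distance of jar_b from where it was at the start of the episode above 0.02 m or angle between jar_b's own z axis and vertical above 0.3 rad).
It also fails if it takes over 128 s, if anything falls off the work surface, if the arm or the gripper's body presses on something with over 40 N, if the wrist force passes 120 N, or if a joint passes its speed limit or range.

ROBOT

A 6-joint arm with a two-finger parallel gripper is mounted at the origin on the work surface. World frame = base frame: x ahead of the robot, y to its left, z up, the work surface at z = 0. Lengths are in m, angles in rad, forces in N, time in s.
With the tool pointing down it reaches from about 0.25 to 0.775 m from the base axis. Payload 8.9 kg.
Tool frame: the origin (TCP) lies at the very end of the fingers, on their centre line; the grasp point (between the pads) lies 19 mm behind it; z points along the fingers, y is the line along which they close (so a half turn about z gives the same grasp; the last joint's range is limited). The gripper opens to 85 mm and grips with 20 to 120 N. Pads are 22 mm wide; open, the fingers measure 114 mm over their backs; the gripper's body (76 mm by 85 mm) begins 54 mm behind the grasp point. The pads swing forward as they close: fully open they stand 13 mm farther back than shut.
Start: joints at [-1.302, 0.291, -0.153, 1.127, 0, 1.431], TCP at [0.208, -0.482, 0.231] pointing down, gripper open.
Joint ranges: [-2.52, 2.52], [-0.91, 1.74], [-1.3, 1.37], [-1.96, 2.02], [-1.52, 1.47], [-3.14, 3.14]. Speed limits (rad/s): [2.22, 2.22, 2.79, 3.14, 3.14, 3.14].

INTERFACE

Orientations are given as a rotation vector (axis times angle).
In Python, from bench import reach, move_linear, goto_joints, grip, wait, inverse_kinematics, snapshot, IKError, sign_off, search_frame, outline_of, get_clock, get_joint_pos, get_dq, get_joint_efforts, get_eef_pos, get_orientation, get_contact_force, get_ft_torque, get_grip_width, get_gripper_force gives the robot as it stands. Calls block until the motion is done:
- reach(position, orientation): joint-space move of the TCP to a pose.
- move_linear(position, max_speed=0.15, orientation=None): straight line of the TCP; orientation=None keeps the orientation; max_speed is the mean speed in m/s.
- goto_joints(angles): joint-space move.
- grip(opening): finger opening in m; the grip force is fixed at half the most; returns when the fingers have stopped.
- wait(seconds).
- inverse_kinematics(position, orientation): joint angles nearest the present ones, or None.
- snapshot(name): name is "side" or "top" or "wrist"; returns a dict with "img" (384x512x3 uint8, red, green, blue), "fov_y" (degrees; the focal length in pixels is half the picture's height over the tangent of half this angle, whatever the lens; pixels are square), "cx", "cy" (the principal point, pixels), "D" ([k1, k2, p1, p2, k3] as OpenCV has them; the pictures are not rectified), "R" (3x3) and "t" (3): a world point X has camera coordinates R X + t; the wrist camera has in their place "mount" (4x4, takes a point from camera to tool coordinates, whose origin is the TCP and whose axes are the flange's). Camera axes: x right, y down, z forward; pixel columns grow to the right and rows downward; lengths in m; the calibration is good to about 2 mm. A picture is of the moment at which its call begins: read the wrist's pose just before it. There is no depth.
A pose or a line that the arm cannot do raises IKError and nothing moves.
- sign_off(): hands the job in; it is judged then, once.
Trained networks look in a picture, given as the dict that the camera call returned (one of the last four; its "shot" number tells which), for a name from the list of things; names that differ only in an ending like _2 or _b are one class to them, and where a whole thing is asked for, a point or a joint stands for the part that bears it (a point fixed in the world has none). Each returns a list of dicts, best first, with "p" (0 to 1); they miss things now and then, are a little off and sometimes report something else, mostly with a low value. They report only what shows in the picture. A call takes as long as a camera call. They do not tell look-alikes from the thing itself.
- search_frame(picture, label): "position" ([x, y, z] in m, in the coordinates of the camera as it stood for that picture, good to about 4 mm: the middle of the surface that is visible of it).
- outline_of(picture, label): "pixels" (384x512 bool, what is visible of it).
Readings, each from a call of its own:
- get_clock(): time.
- get_joint_pos(): joint angles.
- get_dq(): joint speeds.
- get_joint_efforts(): joint torques, N m.
- get_eef_pos(): TCP position.
- get_orientation(): TCP orientation.
- get_contact_force(): force on the tool from outside, world axes, zero at the start.
- get_ft_torque(): the same for the moment, N m.
- get_grip_width(): finger opening in m.
- get_gripper_force(): force on a finger pad.
Only numpy, scipy, OpenCV 4.12 (cv2) and the standard library are available. Lean on these libraries where they do the work, as an engineer would, in place of code of your own. Each camera call takes 0.05 s, during which the arm holds its last target. There are 200 camera calls.

## Working session

There is one attempt and no reset: what is moved stays moved. The work goes in short steps, each a Python script; the robot and the scene stay as the last script left them, time stands still between calls to the robot, and variables do not carry over. Pictures are saved under pics/ and viewed, at most 14 in all, crops included, and the job is handed in when it is done.

```bash
ls; mkdir -p pics
cat > h.py <<'E'
import numpy as np, cv2
from bench import *
from scipy.spatial.transform import Rotation as Rot
def K(s):
    f=s["img"].shape[0]/2/np.tan(np.radians(s["fov_y"])/2)
    return np.array([[f,0,s["cx"]],[0,f,s["cy"]],[0,0,1.]])
def snap(name):
    p=np.array(get_eef_pos());o=Rot.from_rotvec(get_orientation()).as_matrix()
    s=snapshot(name)
    if name=="wrist":
        M=np.array(s["mount"]);T=np.eye(4);T[:3,:3]=o;T[:3,3]=p;W=T@M
        s["Rw"],s["c"]=W[:3,:3],W[:3,3]
    else:
        R=np.array(s["R"]);s["Rw"]=R.T;s["c"]=-R.T@np.array(s["t"])
    return s
def ray(s,uv):
    n=cv2.undistortPoints(np.array(uv,float).reshape(-1,1,2),K(s),np.array(s["D"],float)).reshape(-1,2)
    return np.c_[n,np.ones(len(n))]@s["Rw"].T
def onz(s,uv,z):
    d=ray(s,uv);return s["c"]+d*((z-s["c"][2])/d[:,2:3])
def pix(s,X):
    Xc=(np.atleast_2d(X)-s["c"])@s["Rw"]
    return cv2.projectPoints(Xc,np.zeros(3),np.zeros(3),K(s),np.array(s["D"],float))[0].reshape(-1,2)
def world(s,p): return s["Rw"]@np.array(p)+s["c"]
def save(s,n): cv2.imwrite(f"pics/{n}.png",s["img"][:,:,::-1])
E
python3 - <<'E'
from h import *
for c in ("top","side"):
    s=snap(c);save(s,c+"0");print(c,s["c"].round(3),s["fov_y"],s["D"])
    for l in "strainer_body fine_basket coarse_basket seal_ring hose_tail pipe_clamp jar_a".split():
        for r in search_frame(s,l):
            w=world(s,r["position"]);print(l,round(r["p"],2),w.round(3),pix(s,w)[0].round())
print(get_clock(), get_orientation())
E
```

```text
pics
top [ 0.382 -0.052  1.051] 42.48931019504183 [-0.0549358  0.         0.         0.         0.       ]
strainer_body 0.76 [0.469 0.256 0.045] [114. 247.]
fine_basket 0.57 [0.479 0.089 0.077] [193. 242.]
coarse_basket 0.81 [ 0.355 -0.229  0.061] [354. 307.]
coarse_basket 0.8 [ 0.492 -0.396  0.06 ] [435. 238.]
coarse_basket 0.72 [ 0.473 -0.273  0.061] [375. 247.]
seal_ring 0.59 [0.625 0.159 0.096] [160. 167.]
seal_ring 0.57 [ 0.635 -0.177  0.009] [322. 174.]
hose_tail 0.81 [ 0.752 -0.005  0.022] [244. 120.]
hose_tail 0.74 [ 0.651 -0.015  0.016] [248. 166.]
hose_tail 0.67 [ 0.806 -0.093  0.02 ] [284.  98.]
pipe_clamp 0.86 [ 0.445 -0.116  0.016] [295. 262.]
pipe_clamp 0.47 [0.628 0.163 0.097] [157. 166.]
jar_a 0.74 [ 0.602 -0.336  0.096] [408. 181.]
side [ 0.372 -0.676  0.468] 56.20222160851647 [-0.01642415  0.          0.          0.          0.        ]
strainer_body 0.75 [0.472 0.244 0.053] [175. 127.]
strainer_body 0.62 [ 0.588 -0.362  0.07 ] [317. 274.]
fine_basket 0.93 [0.469 0.071 0.056] [185. 156.]
coarse_basket 0.97 [ 0.493 -0.392  0.063] [263. 310.]
coarse_basket 0.8 [ 0.472 -0.282  0.062] [226. 257.]
coarse_basket 0.72 [ 0.353 -0.23   0.065] [145. 250.]
coarse_basket 0.52 [ 0.652 -0.031  0.024] [273. 178.]
hose_tail 0.97 [ 0.802 -0.106  0.027] [348. 183.]
hose_tail 0.73 [ 0.654 -0.028  0.023] [274. 177.]
hose_tail 0.69 [ 0.752 -0.015  0.029] [309. 166.]
pipe_clamp 0.65 [ 0.451 -0.125  0.013] [195. 223.]
jar_a 0.95 [0.631 0.141 0.061] [242. 133.]
jar_a 0.64 [ 0.588 -0.361  0.071] [317. 273.]
0.8 [ 3.07647898e+00  6.36083106e-01 -1.09569447e-05]
```

Run:
```python
import cv2
for n in("top0","side0"):
    i=cv2.imread(f"pics/{n}.png");cv2.imwrite(f"pics/{n}b.png",cv2.resize(i,(768,576),interpolation=cv2.INTER_CUBIC))
```

```text
(no output)
```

View pics/top0b.png

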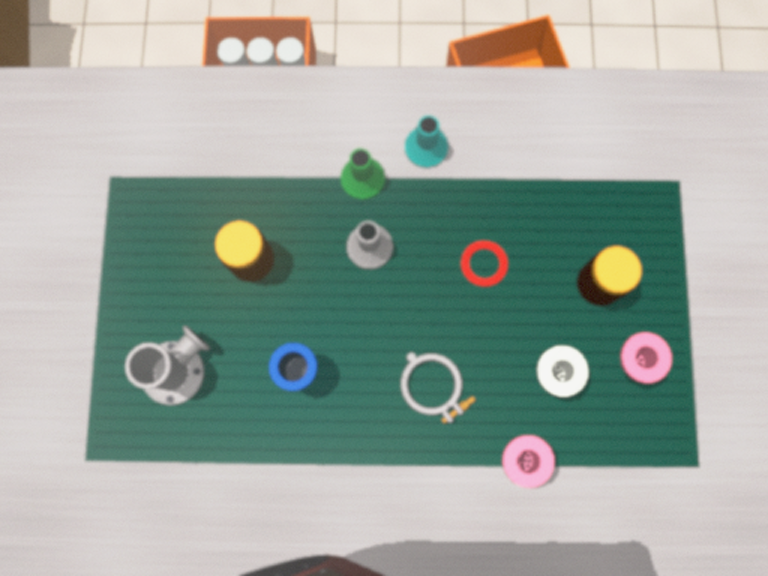

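View pics/side0b.png

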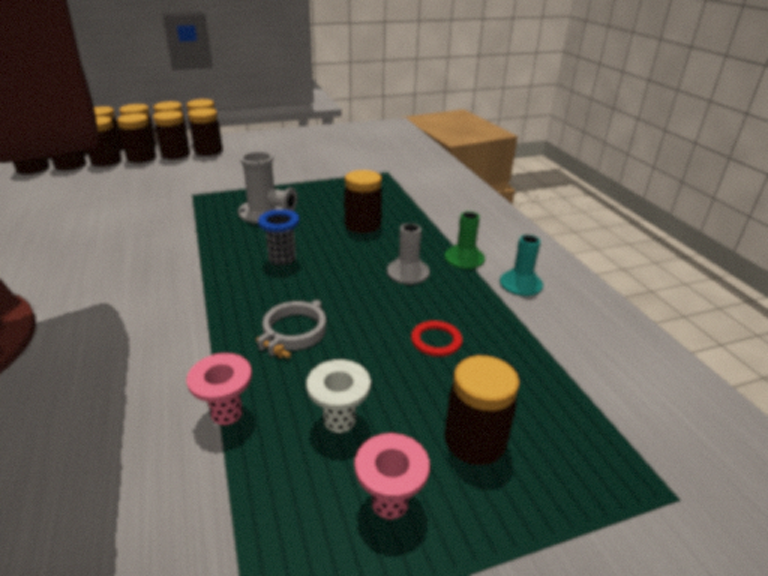

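Top view, full-resolution pixels: the body mouth is at (99,244) and the blue-rimmed basket at (195,245). The coarse-basket candidates are white/bright at (375,247) and pink at (431,238) and (352,307). Only the bright one fits, because pink is excluded. The hose-tail candidates are steel at (246,163), green at (241,118) and turquoise at (285,97). Only the steel one fits. The red ring is at (323,175). I'll take close looks with the wrist camera next, which also confirm these choices.

```bash
cat >> h.py <<'E'
def down(a): return (Rot.from_euler("z",a)*Rot.from_euler("x",np.pi)).as_rotvec()
def ell(s,label,near=None,z=0.1):
    """ellipse of outer contour of the blob nearest to `near` (world xy at height z)"""
    best=None
    for r in outline_of(s,label):
        cs,_=cv2.findContours(r["pixels"].astype(np.uint8),0,cv2.CHAIN_APPROX_NONE)
        c=max(cs,key=len).reshape(-1,2)
        if len(c)<20: continue
        e=cv2.fitEllipse(c.astype(np.float32))
        w=onz(s,[e[0]],z)[0]
        d=np.hypot(*(w[:2]-near[:2]))
        if best is None or d<best[0]: best=(d,w,e,c,r["p"])
    return best
E
python3 - <<'E'
from h import *
s=snap("wrist");print("mount",np.array(s["mount"]).round(3),s["fov_y"])
for n,p in dict(fine=(.475,.085),body=(.469,.25),coarse=(.473,-.273),ring=(.635,-.177),hose=(.65,-.02)).items():
    print(n,[(a,inverse_kinematics([*p,.3],down(a)) is not None and np.round(inverse_kinematics([*p,.3],down(a)),2)) for a in (0,1.57)])
t=snap("top")
print("lip/rim by top:",onz(t,[[98.7,244]],.11),onz(t,[[195.3,244.7]],.076),onz(t,[[375.3,247]],.062))
E
```

```text
mount [[ 0.001 -0.959 -0.284  0.071]
 [ 1.     0.002 -0.    -0.001]
 [ 0.001 -0.284  0.959 -0.143]
 [ 0.     0.     0.     1.   ]] 62.38290009557831
fine [(0, array([ 0.03,  0.18, -0.12,  1.27,  0.  , -3.12])), (1.57, array([ 0.03,  0.18, -0.12,  1.27,  0.  ,  1.6 ]))]
body [(0, array([ 0.35,  0.28,  0.01,  1.3 ,  0.  , -2.79])), (1.57, array([0.35, 0.28, 0.01, 1.3 , 0.  , 1.92]))]
coarse [(0, array([-0.66,  0.31,  0.05,  1.31,  0.  ,  2.48])), (1.57, array([-0.66,  0.31,  0.05,  1.31,  0.  ,  0.91]))]
ring [(0, array([-0.38,  0.55,  0.42,  1.44,  0.  ,  2.76])), (1.57, array([-0.38,  0.55,  0.42,  1.44,  0.  ,  1.19]))]
hose [(0, array([-0.14,  0.53,  0.38,  1.43,  0.  ,  3.  ])), (1.57, array([-0.14,  0.53,  0.38,  1.43,  0.  ,  1.43]))]
lip/rim by top: [[0.46920828 0.26622289 0.11      ]] [[0.47319981 0.08437149 0.076     ]] [[ 0.47290021 -0.27449896  0.062     ]]
```

Run:
```python
from h import *
import pickle
A=down(1.57)
P=[("fine",(.473,.085,.19)),("body",(.469,.265,.23))]
out={}
for n,p in P:
    for k,d in enumerate([(-.03,.0,.03),(.03,0,.03)] if n=="fine" else [(.03,0,.03),(-.03,0,.03)]):
        reach(np.add(p,d),A);s=snap("wrist")
        out[n,k]=s
pickle.dump(out,open("v.pkl","wb"))
m=np.vstack([np.hstack([out[n,k]["img"] for k in(0,1)]) for n in("fine","body")])
cv2.imwrite("pics/w1.png",cv2.resize(m[:,:,::-1],(800,600)))
print(get_clock())
```

```text
4.7583
```

View pics/w1.png

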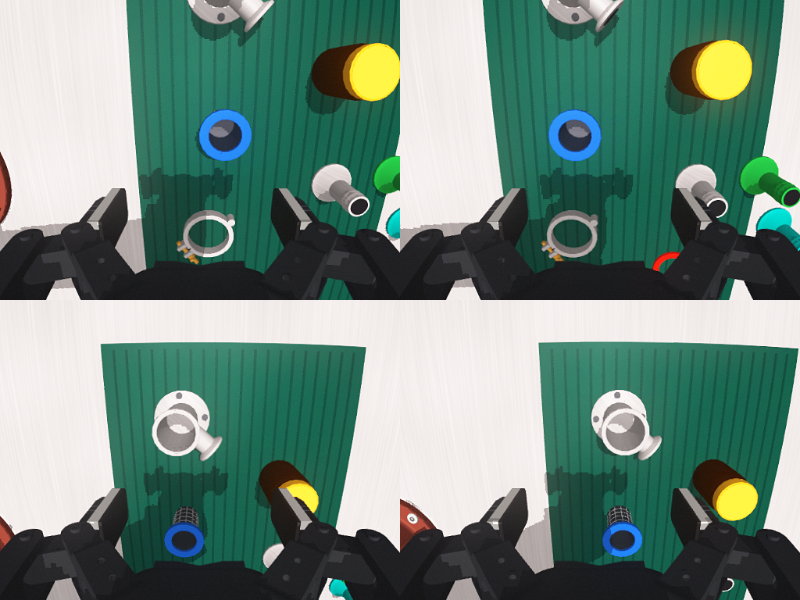

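The four wrist views show the blue rim at about (225,135) and (574,135) in the mosaic, and the body mouth at (180,433) and (627,432). I'll fit the rim circles jointly in both views.

```bash
cat >> h.py <<'E'
from scipy.optimize import minimize
TH=np.linspace(0,2*np.pi,180,endpoint=False)
def circ(views,x0,radii,span=.012,zspan=.006,dark=None):
    """joint fit of concentric circles (horizontal, radii at x,y,z) to edges in several views"""
    G=[]
    for s in views:
        g=cv2.GaussianBlur(s["img"].astype(np.float32),(0,0),1.2)
        m=np.sqrt(cv2.Sobel(g,-1,1,0)**2+cv2.Sobel(g,-1,0,1)**2).max(2)
        G.append(np.minimum(m,120))
    def f(p):
        t=0
        for s,g in zip(views,G):
            for r in radii:
                q=pix(s,np.c_[p[0]+r*np.cos(TH),p[1]+r*np.sin(TH),np.full(180,p[2])]).astype(np.float32)
                t-=cv2.remap(g,q[None,:,0],q[None,:,1],cv2.INTER_LINEAR).mean()
        return t/len(views)/len(radii)
    c=[(f(x0+np.array([a,b,0])),a,b) for a in np.arange(-span,span+1e-6,.002) for b in np.arange(-span,span+1e-6,.002)]
    _,a,b=min(c)
    zs=[minimize(f,x0+np.array([a,b,dz]),method="Nelder-Mead",options=dict(initial_simplex=x0+np.array([a,b,dz])+np.array([[0,0,0],[.002,0,0],[0,.002,0],[0,0,.003]]),xatol=1e-5,fatol=1e-3)) for dz in ((-zspan,0,zspan) if len(views)>1 else (0,))]
    r=min(zs,key=lambda r:r.fun)
    return r.x,r.fun
E
python3 - <<'E'
from h import *
import pickle
o=pickle.load(open("v.pkl","rb"))
F=[o["fine",0],o["fine",1]];B=[o["body",0],o["body",1]]
w=[onz(F[i],[u],.076)[0] for i,u in enumerate([(225*1.28,135*1.28),(174*1.28,135*1.28)])];print(w)
print("fine",circ(F,np.mean(w,0),[.0315,.02]))
w=[onz(B[i],[u],.11)[0] for i,u in enumerate([(178*1.28,133*1.28),(225*1.28,131*1.28)])];print(w)
b=circ(B,np.mean(w,0),[.0295,.024]);print("body",b)
for i,s in enumerate(B):
    im=s["img"][:,:,::-1].copy()
    for r in (.0295,.024):
        q=pix(s,np.c_[b[0][0]+r*np.cos(TH),b[0][1]+r*np.sin(TH),np.full(180,b[0][2])]);cv2.polylines(im,[q.round().astype(int)],True,(0,0,255),1)
    B[i]=im[100:230,150:380]
cv2.imwrite("pics/fit.png",cv2.resize(np.hstack(B),None,fx=1.7,fy=1.7))
E
```

```text
[array([0.47299649, 0.0874313 , 0.076     ]), array([0.47266639, 0.08754292, 0.076     ])]
fine (array([0.47284703, 0.08597542, 0.07347212]), np.float64(-120.0))
[array([0.47166788, 0.26863441, 0.11      ]), array([0.46866037, 0.27032159, 0.11      ])]
body (array([0.46940857, 0.26781085, 0.10608288]), np.float64(-110.04002380371094))
```

View pics/fit.png

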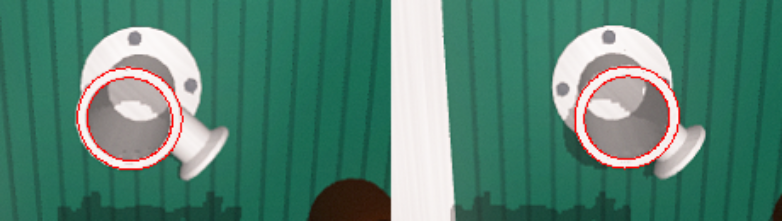

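```bash
sed -i 's/np.minimum(m,120)/np.minimum(m,400)/' h.py
python3 - <<'E'
from h import *
import pickle
A=down(1.57)
o=pickle.load(open("v.pkl","rb"))
for n,x0,r in(("fine",[.4728,.086,.0745],[.0315,.02]),("body",[.4694,.268,.107],[.0295,.024])):
    V=[o[n,0],o[n,1]]
    p,f=circ(V,np.array(x0),r,.004);print(n,p,f)
    # height fixed to the stated one
    if n=="fine": fx=p
x,y=fx[:2]
reach([x,y,.16],A);move_linear([x,y,.052],.12)
print("f",get_contact_force());grip(.04);print("w",get_grip_width(),get_gripper_force())
move_linear([x,y,.24],.15)
print("w",get_grip_width(),get_eef_pos(),get_contact_force(),get_clock())
s=snap("wrist");save(s,"hand1")
c,f=circ([s],np.array([x,y,.24+.02]),[.0315,.02],.006);print(c,f)
pickle.dump((s,),open("hand.pkl","wb"))
E
```

```text
fine [0.47306299 0.08618769 0.07392622] -354.6174011230469
body [0.46889488 0.2684573  0.10819377] -241.4293212890625
f [ 0.5022819   0.72927918 -0.27728377]
w 0.06089957124567239 61.67379766702652
w 0.06018341298242593 [0.4725657  0.08617491 0.23921615] [ 0.19203042 -0.61921854 -2.52155953] 8.4167
[0.47153693 0.08551732 0.26033173] -259.96331787109375
```

View pics/hand1.png

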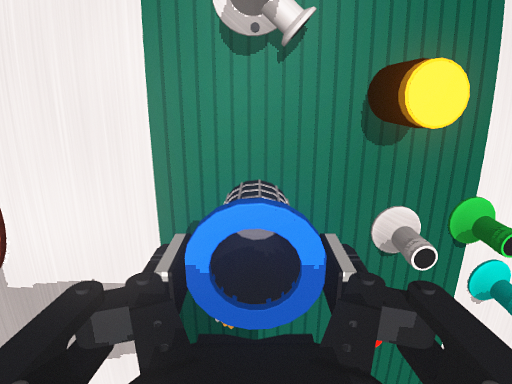

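The gripper holds the blue-rimmed basket level: the rim centre is at (256,262), with pads at both sides. Next I'll carry it to the body and lower it under force control.

```bash
cat >> h.py <<'E'
def lower(x,y,z0,z1,step=.004,fmax=6,speed=.08):
    """guarded straight descent; returns z reached and force"""
    move_linear([x,y,z0],speed);f0=np.array(get_contact_force())
    z=z0
    while z>z1+1e-6:
        z=max(z-step,z1);move_linear([x,y,z],speed)
        f=np.array(get_contact_force())-f0
        if np.abs(f).max()>fmax: return z,f
    return z,np.array(get_contact_force())-f0
E
python3 - <<'E'
from h import *
A=down(1.57)
x,y=.4697,.2690
reach([x,y,.20],A);save(snap("side"),"s1")
print(lower(x,y,.175,.094),get_clock(),get_eef_pos())
s=snap("wrist");save(s,"ins1")
E
```

```text
(0.09499999999999992, array([-0.16964704, -0.78807726,  6.73895537])) 14.7583 [0.4702452  0.26924307 0.09548074]
```

It went in cleanly and touched down at the seated height. Now I'll release it, check the fit and look at the coarse basket.

Run:
```python
from h import *
import pickle
A=down(1.57)
x,y=.4697,.2690
grip(.085);move_linear([x,y,.17],.15);wait(.3)
V=[]
for d in (.03,-.03):
    reach([x+d,y,.25],A);V.append(snap("wrist"))
p,f=circ(V,np.array([.469,.2685,.116]),[.0315,.02],.006);print("fine seated",p,f)
C=[]
for d in (-.03,.03):
    reach([.473+d,-.2745,.21],A);C.append(snap("wrist"))
c,f=circ(C,np.array([.473,-.2745,.060]),[.0335,.0155],.01);print("coarse",c,f,get_clock())
pickle.dump((V,C,p,c),open("v2.pkl","wb"))
m=np.hstack([V[0]["img"],C[0]["img"]]);cv2.imwrite("pics/w2.png",cv2.resize(m[:,:,::-1],(800,300)))
```

```text
fine seated [0.46905207 0.26907639 0.1156105 ] -345.8240661621094
coarse [ 0.47183727 -0.27331698  0.06141319] -283.65313720703125 19.4333
```

View pics/w2.png

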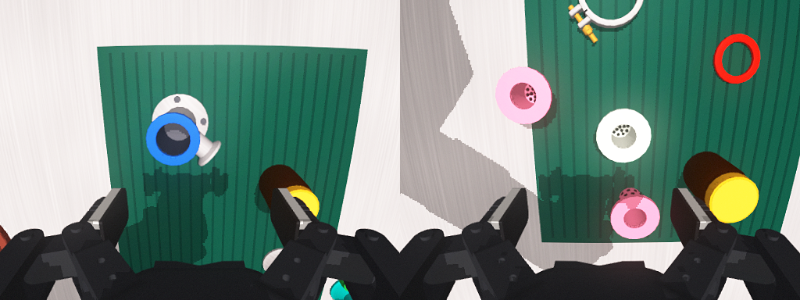

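Left pane: the blue rim sits evenly on the body at (173,138). Right pane: the coarse basket is the bright one at (623,135), and the pink pieces at (523,95) and (635,217) are the look-alikes. I'll pick up the bright one.

Run:
```python
from h import *
A=down(1.57)
x,y=.4718,-.2733
reach([x,y,.15],A);z=lower(x,y,.10,.038,.02);print(z)
grip(.045);print("w",get_grip_width(),get_gripper_force())
move_linear([x,y,.21],.15);e=np.array(get_eef_pos())
s=snap("wrist");save(s,"hand2")
c,f=circ([s],np.array([x,y,e[2]+.021]),[.0335,.0155],.006);print("inhand off",c-e,f,get_clock())
off=c-e
b=np.array([.46905,.26908])
p=b-off[:2];print("goal",p)
reach([.45,0,.24],A);reach([*p,.22],A)
print(lower(*p,.172,.102),get_clock(),get_eef_pos())
```

```text
(0.038, array([ 0.33045194, -0.15140471, -0.89936513]))
w 0.06471411347559353 64.12582989161365
inhand off [-0.00099671 -0.00083676  0.02162979] -198.16030883789062 23.7167
goal [0.47004671 0.26991676]
(0.102, array([-2.93072391, -2.33672511, 12.69224649])) 31.0917 [0.47018418 0.27000395 0.10294135]
```

View pics/hand2.png

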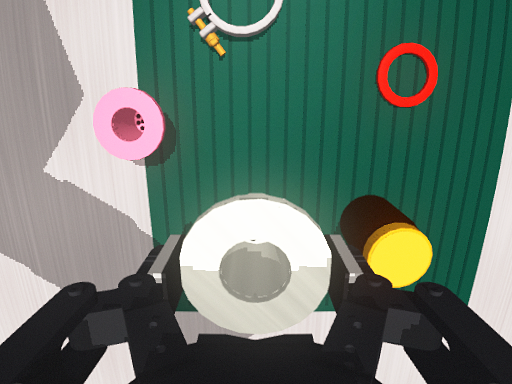

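The coarse basket is held level (rim centre (255,265)) and is now down at its nested height. I'll release it, check it and look at the ring.

Run:
```python
from h import *
import pickle
A=down(1.57)
x,y=get_eef_pos()[:2]
grip(.085);move_linear([x,y,.18],.15);wait(.3)
V=[]
for d in (.03,-.03):
    reach([x+d,y,.26],A);V.append(snap("wrist"))
p,f=circ(V,np.array([.469,.269,.124]),[.0335,.0155],.006);print("coarse seated",p,f)
reach([.5,0,.25],A)
C=[]
for d in (-.03,.03):
    reach([.635+d,-.177,.18],A);C.append(snap("wrist"))
c,f=circ(C,np.array([.635,-.177,.006]),[.0335,.023],.012);print("ring",c,f,get_clock())
m=np.hstack([V[0]["img"],C[0]["img"]]);cv2.imwrite("pics/w3.png",cv2.resize(m[:,:,::-1],(800,300)))
```

```text
coarse seated [0.46911759 0.26979402 0.12482379] -231.22772216796875
ring [ 0.63223959 -0.17724949  0.00342979] -390.1709289550781 35.6833
```

View pics/w3.png

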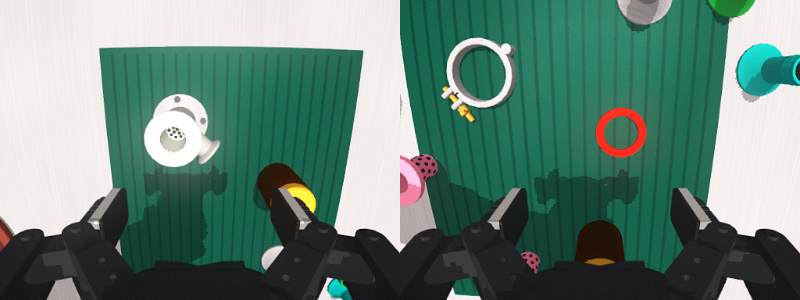

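The coarse basket is nested and centred, and the ring is at (621,132) in the right pane. I'll grip one side of the ring, with one finger inside and one outside.

Run:
```python
from h import *
A=down(1.57)
x,y=.605,-.1765
reach([x,y,.10],A);grip(.03)
print(lower(x,y,.03,.002,.004,5,.06))
grip(0.0);print("w",get_grip_width(),get_gripper_force(),get_contact_force())
move_linear([x,y,.15],.15);e=np.array(get_eef_pos());wait(.1)
s=snap("wrist");save(s,"hand3")
c,f=circ([s],np.array([x+.028,y,e[2]+.003]),[.0335,.023],.008);print("inhand off",c-e,f,get_grip_width(),e,get_clock())
```

```text
(0.002, array([-1.11651782,  0.02535953, -0.38950425]))
w 0.008377264847343555 56.87390871666139 [-2.4388777   1.54746239  2.34906744]
inhand off [0.02636123 0.00093217 0.00302154] -228.58468627929688 0.00853249364762024 [ 0.60444472 -0.17627682  0.14903851] 41.425
```

View pics/hand3.png

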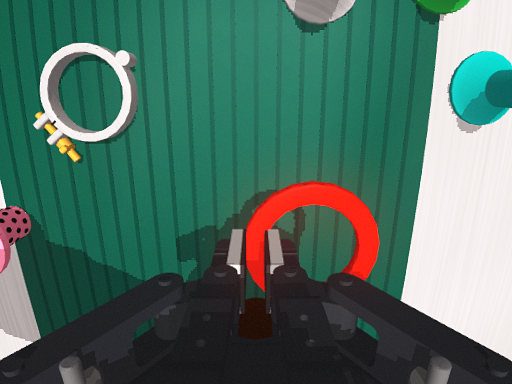

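The ring is held level, with its centre at about (313,240). I'll lay it on the rim.

Run:
```python
from h import *
A=down(1.57)
x,y=.4420,.2697
reach([.5,0,.25],A);reach([x,y,.20],A)
print(lower(x,y,.145,.127,.002,3,.04),get_eef_pos())
grip(.03);move_linear([x,y,.18],.1);wait(.3)
V=[]
for d in (.03,-.03):
    reach([.47+d,.27,.27],A);V.append(snap("wrist"))
p,f=circ(V,np.array([.469,.2695,.131]),[.0335,.023],.008);print("ring seated",p,f)
reach([.5,.05,.28],A)
C=[]
for d in (-.03,.03):
    reach([.65+d,-.02,.24],A);C.append(snap("wrist"))
w=onz(C[0],[(0,0)],0)
for s in C:
    print([(r["p"],world(s,r["position"]).round(4)) for r in search_frame(s,"hose_tail")])
c,f=circ(C,np.array([.65,-.02,.08]),[.0155],.016);print("mouth",c,f)
c2,f=circ(C,np.array([.65,-.02,.004]),[.0335],.016);print("flange",c2,f,get_clock())
for s in C:
    for q,r in((c,.0155),(c2,.0335)):
        P=pix(s,np.c_[q[0]+r*np.cos(TH),q[1]+r*np.sin(TH),np.full(180,q[2])]);cv2.polylines(s["img"],[P.round().astype(int)],True,(255,0,0),1)
m=np.hstack([V[0]["img"],C[0]["img"]]);cv2.imwrite("pics/w4.png",cv2.resize(m[:,:,::-1],(800,300)))
```

```text
(0.127, array([-3.57280741, -1.01236696, 13.13147941])) [0.44221443 0.26981539 0.12802408]
ring seated [0.46835934 0.27074037 0.13005459] -374.31182861328125
[(0.83, array([ 0.8025, -0.0848,  0.0278])), (0.72, array([0.7557, 0.0041, 0.027 ])), (0.59, array([ 0.6556, -0.0026,  0.0221]))]
[(0.77, array([0.7542, 0.0073, 0.0235])), (0.63, array([ 0.6613, -0.0052,  0.0216]))]
mouth [ 0.65681039 -0.01003604  0.08062028] -248.36172485351562
flange [ 0.65678482 -0.01028495  0.00171167] -358.67266845703125 51.5667
```

View pics/w4.png

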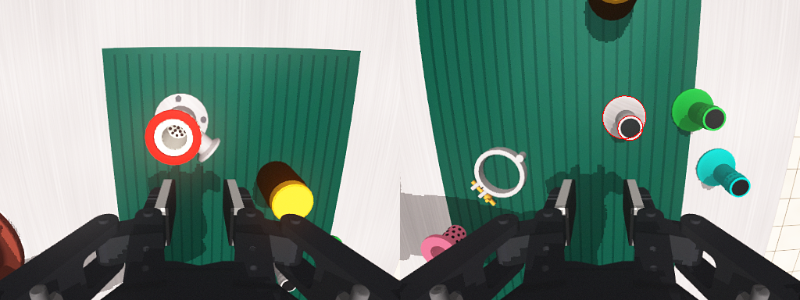

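The red ring lies concentric on the white rim at (173,138). The steel hose tail is at (624,118) in the right pane, apart from the green and turquoise ones, and the flange and mouth fits agree. I'll pick it up and place it.

Run:
```python
from h import *
A=down(1.57)
x,y=.6575,-.0102
reach([x,y,.16],A);grip(.065)
print(lower(x,y,.10,.033,.02,5));z0=get_eef_pos()[2]
grip(0.0);print("w",get_grip_width(),get_gripper_force(),z0)
move_linear([x,y,.24],.15);e=np.array(get_eef_pos())
s=snap("wrist");save(s,"hand4")
c,f=circ([s],np.array([x,y,e[2]+.045]),[.0155],.006);print("mouth off",c-e,f,get_contact_force(),get_clock())
x,y=.4700,.2700
reach([.52,.12,.26],A);reach([x,y,.25],A)
s=snap("side");save(s,"s4")
print(lower(x,y,.18,.164,.002,4,.04),get_eef_pos(),get_clock())
s=snap("wrist");save(s,"w5")
a=cv2.imread("pics/hand4.png");b=cv2.imread("pics/w5.png");cv2.imwrite("pics/w5b.png",cv2.resize(np.hstack([a,b]),(800,300)))
```

```text
(0.033, array([ 0.41760035,  0.50663451, -1.28088696]))
w 0.029470674608814435 59.06616568565369 0.03264288559856817
mouth off [-0.00093372 -0.00138406  0.04443194] -263.22601318359375 [ 0.04656753 -1.17702909 -3.38804823] 56.7667
(0.16599999999999998, array([-0.33666728,  0.22192321,  5.4677606 ])) [0.47026955 0.2701218  0.1663438 ] 61.925
```

View pics/w5b.png

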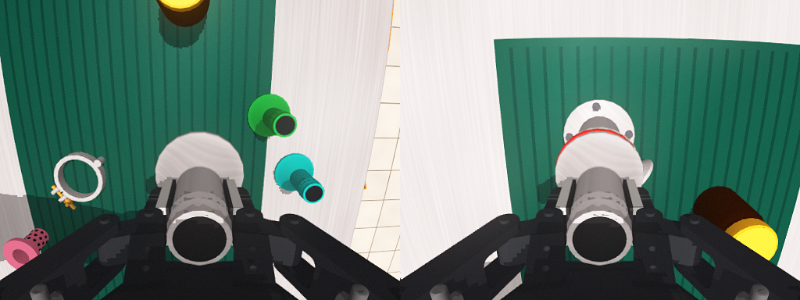

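The left pane shows the tail upright in the grip. In the right pane it is down on the seal, with a thin even red edge showing at (597,131). I'll release it, back off and check.

Run:
```python
from h import *
A=down(1.57)
x,y=get_eef_pos()[:2]
grip(.065);move_linear([x,y,.27],.12);wait(.3)
V=[]
for d in (.03,-.03):
    reach([x+d,y-.0,.31],A);V.append(snap("wrist"))
for n,z,r in(("flange",.136,.0335),("mouth",.211,.0155)):
    print(n,circ(V,np.array([.4695,.2695,z]),[r],.008))
reach([.4,.0,.33],A);s=snap("side");save(s,"fin");print(get_clock())
a=s["img"][60:200,100:260,::-1];b=V[0]["img"][80:290,120:360,::-1]
cv2.imwrite("pics/finb.png",np.hstack([cv2.resize(a,(400,350)),cv2.resize(b,(400,350))]))
```

```text
flange (array([0.46930284, 0.26949789, 0.13686011]), np.float64(-226.71754455566406))
mouth (array([0.4692449 , 0.27005746, 0.21287841]), np.float64(-286.54925537109375))
65.6083
```

View pics/finb.png

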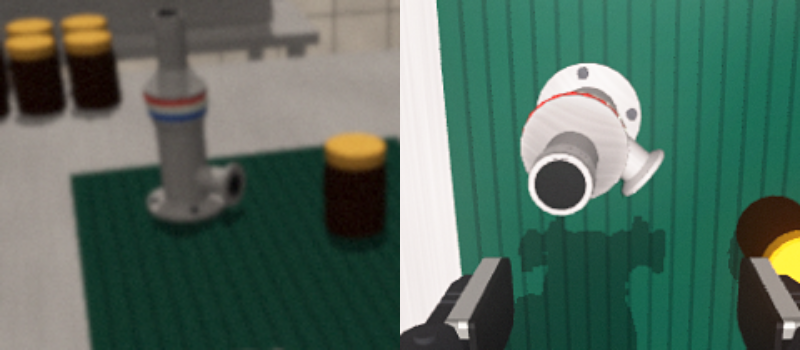

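The stack in the side view at (178,100) reads blue, white, red, flange, with edges flush and the tail upright. All the fitted centres lie within about 2 mm of each other, so I'm handing it in.

```bash
python3 -c "
from bench import *
print(sign_off())"
```

```text
the job is handed in; nothing more can be done
None
```

I stacked the fine basket, coarse basket, seal ring and hose tail on the strainer body and handed the job in at about 66 s; the fitted centres agree within about 2 mm and the clamp and jars were left alone, but the hand-in returned no verdict.

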